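# Find the hidden battery-door release on the bench scale

## Task

The bench scale's batteries are due for a change, and its battery door is held by a concealed release: one of the four look-alike flush plates on the deck gives, the other three are fixed blanks. Feel across the plates with the fingertips until you find the one that gives, and press it fully in so that the battery door springs up. Then draw the hand away, leaving the door up and picking up or shifting nothing else on the table.

Things in the scene. Friction and masses are not known exactly. Their poses are not given: they have to be found in the camera images.
- scale: low bench scale, fixed to the table: grey flat deck 260 x 330 mm, 65 mm high, and on its -y side a white part with a steel platter (72 mm high, 240 mm square). Origin on the table under the deck's centre; x points to the far edge, y along the row of plates (75 mm nearer than the deck's centre), z up. Place and yaw differ at each start.
- slot1 (a point): centre of the top face of plate 1 of the 4 in the row (counted towards +y of the scale; axes as the scale's): a 48 mm steel square in a 52 mm square opening, top face 2 mm below the deck. Plates are 66 mm apart, all alike: three rigid blanks and one sprung release, in a different slot at each start. This point belongs to the slot and does not move when the plate is pressed.
- slot2 (a point): centre of the top face of plate 2 of the 4 in the row (counted towards +y of the scale; axes as the scale's): a 48 mm steel square in a 52 mm square opening, top face 2 mm below the deck. Plates are 66 mm apart, all alike: three rigid blanks and one sprung release, in a different slot at each start. This point belongs to the slot and does not move when the plate is pressed.
- slot3 (a point): centre of the top face of plate 3 of the 4 in the row (counted towards +y of the scale; axes as the scale's): a 48 mm steel square in a 52 mm square opening, top face 2 mm below the deck. Plates are 66 mm apart, all alike: three rigid blanks and one sprung release, in a different slot at each start. This point belongs to the slot and does not move when the plate is pressed.
- slot4 (a point): centre of the top face of plate 4 of the 4 in the row (counted towards +y of the scale; axes as the scale's): a 48 mm steel square in a 52 mm square opening, top face 2 mm below the deck. Plates are 66 mm apart, all alike: three rigid blanks and one sprung release, in a different slot at each start. This point belongs to the slot and does not move when the plate is pressed.
- catch (a joint): how far the release plate is pressed in, m: 0 at rest, 0.006 fully in. It moves straight down on a spring (about 1.2 N to start, 4 N fully in), returns by itself, and frees the battery door at about 0.004. It does not tell which slot the release is in.
- door (a joint): opening angle of the battery door, rad: 0 shut and latched flush, 0.45 fully sprung up. When the release is pressed in it springs up by itself within about a second and stays up.
- door_edge (a point): middle of the near edge of the battery door, on its top face: a black flap 100 x 106 mm in the deck behind the row of plates (edge 61 mm beyond the row's centre line), hinged on its far side; when open this edge stands 43 mm above the deck.
- deck_jar: small amber glass jar with a white cap, 38 mm across, 58 mm tall, standing on the far left corner of the scale's deck; origin at the centre of its underside. To be left alone.
- red_bowl: red mixing bowl, 170 mm across, 75 mm tall, standing on the scale's platter; origin under its centre. To be left alone.
- cell_a: new battery cell standing upright on the table left of the scale, green with a white band, 33 mm across, 59 mm tall; origin under its centre. To be left alone.
- cell_b: second new battery cell, like cell_a, standing near it. To be left alone.
- jar_b: clear spice jar with a white cap, 48 mm across, 100 mm tall, on the table before the platter; origin under its centre. To be left alone.

How it is judged:
By the outcome, as a careful person would: the job done as asked, in the order asked, and still so for the second after the job is handed in, with the robot touching nothing.
It also fails if it takes over 45 s, if anything falls off the work surface, if the arm or the gripper's body presses on something with over 40 N, if the wrist force passes 120 N, or if a joint passes its speed limit or range.

## Robot

A 7-joint arm with a two-finger parallel gripper is mounted at the origin on the work surface. World frame = base frame: x ahead of the robot, y to its left, z up, the work surface at z = 0. Lengths are in m, angles in rad, forces in N, time in s.
With the tool pointing down it reaches from about 0.425 to 0.95 m from the base axis. Payload 16.7 kg.
Tool frame: the origin (TCP) lies midway between the tips of the shut fingers; the grasp point (between the pads) lies 19 mm behind it; x points along the fingers, y is the direction in which the jaws open and shut, and the axes are right-handed (so a half turn about x gives the same grasp; the last joint's range is limited). The gripper opens to 94 mm and grips with 3 to 60 N. Pads are 16 mm wide; open, the fingers measure 119 mm over their backs; the gripper's body (75 mm by 177 mm) begins 78 mm behind the grasp point.
Start: joints at [-0.149, 0.426, 0.074, 1.606, -0.034, 1.111, -0.067], TCP at [0.675, -0, 0.205] pointing down, gripper open.
Joint ranges: [-2.85, 2.85], [-0.5, 2.14], [-1.23, 1.37], [0.21, 2.46], [-1.02, 4.16], [0.16, 2.05], [-2.73, 2.73]. Speed limits (rad/s): [1.89, 1.89, 2.39, 2.39, 3.01, 3.01, 3.01].

## Interface

Orientations are given as a rotation vector (axis times angle).
In Python, from plant import r gives the robot as it stands.
- The arm moves only by the shell command python3 -m crank 'ROWS' [FORCE]. ROWS is JSON, a list of rows, each a list of 3 entries, a list of its own where there are three numbers: the closure, from -1 (fully open) to 1 (shut), then the shift along the tool's x, y, z in mm, then the turn about the tool's x in rad. In form: [[claw, [dx, dy, dz], turn], ...]. A call has 1 to 12 rows; each row shifts and turns the commanded pose from where the row before left it, along the tool's axes as they then stand; what a row does not reach is not made up. A row lasts 1/8 s, in which the tool goes at most 62.5 mm and 10.7 degrees, less where a joint would pass 70% of its speed; a pose out of reach is approached as far as the arm can. A call is refused whole if a number of a shift passes 62.5 or a number of a turn 0.188, either way. A call with a gripper value outside its range is refused whole. The fingers move at their own pace and stop on an object; FORCE is the grip in N (left out, the last holds). Time passes only in rows, so rows that do not move let the fingers close. It gives the time, the measured TCP pose, the force and the opening at its end, in the units of the state.
- r.read_state(): the state, without advancing time (a new reading comes with each control period).
- r.grab_frame(name): name is "scene" or "side" or "wrist"; returns a dict with "img" (480x640x3 uint8, red, green, blue), "fx", "fy", "cx", "cy" (pixels), "rvec" (rotation vector, rad) and "tvec" (3), from world to camera coordinates, as OpenCV has them. Camera axes: x right, y down, z forward; pixel columns grow to the right and rows downward; lengths in m; the calibration is good to about 2 mm. A picture is of the moment at which its call begins. There is no depth.
- r.hand_in(): hands the job in, once; it reports no verdict.
The state is a dict: "time": time; "q": joint angles; "qvel": joint speeds; "tau": joint torques, N m; "ee_pos": TCP position; "tcp_rot": TCP orientation; "wrist_force": force on the tool from outside, world axes, zero at the start; "ft_torque": the same for the moment, N m; "width": finger opening in m.
Only numpy, scipy, OpenCV 4.12 (cv2) and the standard library are available. Lean on these libraries where they do the work, as an engineer would, in place of code of your own. Each camera call takes 0.05 s, during which the arm holds its last target.

## Working session

There is one attempt and no reset: what is moved stays moved. The work goes in short steps, Python scripts to look and compute and a shell command to move; the robot and the scene stay as the last step left them, time stands still between calls to the robot, and variables do not carry over. Pictures are saved under pics/ and viewed, and the job is handed in when it is done.

```bash
mkdir -p pics; ls; python3 - <<'E'
from plant import r
import cv2
s=r.read_state()
print({k:s[k] for k in('time','ee_pos','tcp_rot','wrist_force','width')})
for n in("scene","side","wrist"):
    f=r.grab_frame(n); cv2.imwrite(f"pics/{n}0.png",f["img"][:,:,::-1]); print(n,f["fx"],f["cx"],f["cy"],f["rvec"],f["tvec"])
E
```

```text
pics
{'time': 0.0, 'ee_pos': array([ 6.74546625e-01, -4.11004355e-05,  2.04783111e-01]), 'tcp_rot': array([ 1.20854244,  1.21004926, -1.21024378]), 'wrist_force': array([-1.13253274, -0.20892269,  0.20307384]), 'width': 0.09410622516168791}
scene 613.606034344423 313.22141178724604 246.9506556369166 [ 1.4025582   1.94871246 -0.97873493] [ 0.15422788 -0.21540006  1.58325098]
side 591.0780953503748 310.366501818211 240.92856101371572 [ 0.09512264 -2.71263013  1.53669751] [0.501797   0.08454162 1.28103119]
wrist 416.7642378551308 320.70502995628993 236.64068232916824 [-2.85976323e+00 -1.63127028e-03  1.76064628e-03] [-0.67478752 -0.02984     0.39277009]
```

View pics/scene0.png

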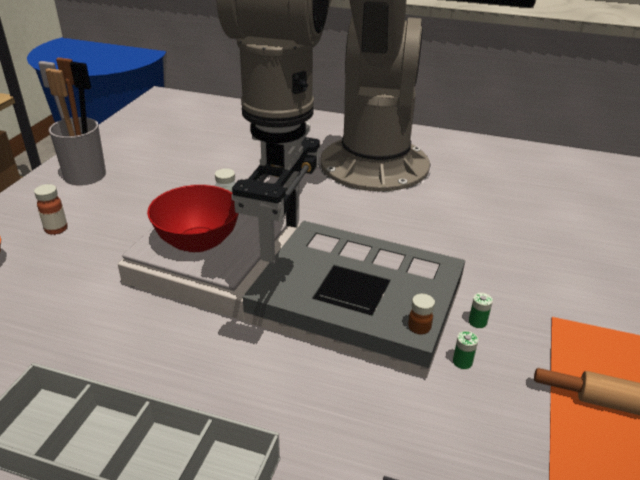

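View pics/side0.png

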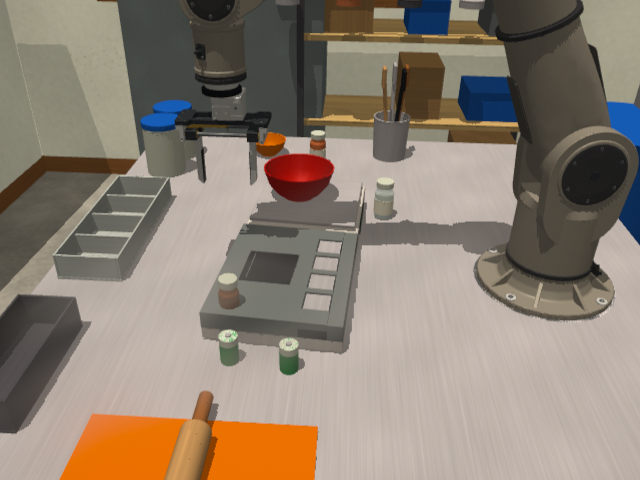

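View pics/wrist0.png

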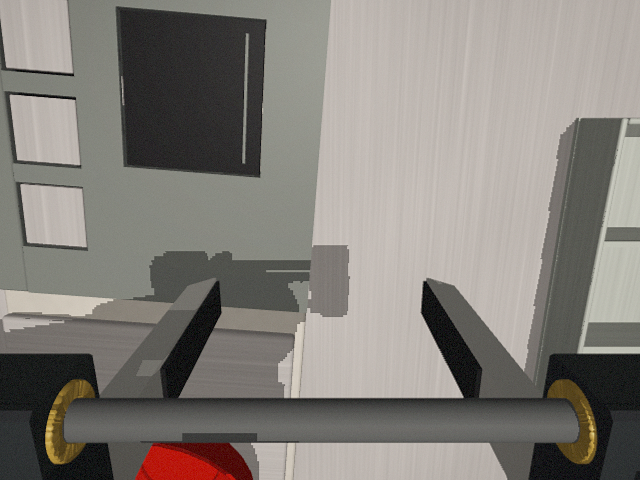

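```bash
cat > h.py <<'E'
import numpy as np,cv2
from plant import r
def cast(f,uv,z):
    R,_=cv2.Rodrigues(np.array(f["rvec"],float)); t=np.array(f["tvec"],float)
    K=np.array([[f["fx"],0,f["cx"]],[0,f["fy"],f["cy"]],[0,0,1]])
    d=R.T@np.linalg.inv(K)@np.array([uv[0],uv[1],1.]); c=-R.T@t
    return c+d*(z-c[2])/d[2]
E
python3 - <<'E'
from h import *
s=r.read_state()
print(np.round(cv2.Rodrigues(np.array(s['tcp_rot']))[0],3))
for n in("scene","side","wrist"):
    f=r.grab_frame(n); g=cv2.cvtColor(f["img"],cv2.COLOR_RGB2GRAY)
    m=(g>(130 if n!="wrist" else 145)).astype(np.uint8)
    N,L,st,ce=cv2.connectedComponentsWithStats(m,connectivity=4)
    for i in range(1,N):
        x,y,w,h,a=st[i]
        if 200<a<8000:
            p=cast(f,ce[i],.063)
            if .4<p[0]<.9 and abs(p[1])<.4: print(n,st[i],ce[i].round(1),p.round(4))
E
```

```text
[[-0.001  1.    -0.   ]
 [-0.    -0.    -1.   ]
 [-1.    -0.001  0.   ]]
scene [308 234  31  19 356] [322.9 243.1] [0.4623 0.0077 0.063 ]
scene [340 242  31  19 374] [355.  251.2] [0.4676 0.0735 0.063 ]
scene [373 250  31  20 391] [388.4 259.7] [0.4729 0.1394 0.063 ]
scene [408 259  31  20 412] [422.8 268.5] [0.4782 0.2052 0.063 ]
scene [412 293  23  16 279] [423.3 300.5] [0.5669 0.2214 0.063 ]
side [318 240  24  14 264] [329.3 246.9] [0.4625 0.0035 0.063 ]
side [313 257  25  15 301] [325.4 263.7] [0.4681 0.0698 0.063 ]
side [308 274  27  17 345] [321.4 282. ] [0.4732 0.1357 0.063 ]
side [303 294  28  18 402] [316.7 302.2] [0.4787 0.2018 0.063 ]
side [218 329  20  14 209] [227.3 335.6] [0.6267 0.3089 0.063 ]
wrist [   0    0   73   73 4722] [36.  34.6] [0.4741 0.1362 0.063 ]
wrist [  10   95   70   70 4136] [ 44.8 129.2] [0.4685 0.0715 0.063 ]
wrist [  20  184   67   63 3500] [ 53.4 214.9] [0.4632 0.0057 0.063 ]
wrist [   0  289  117   43 2503] [ 43.4 306.5] [ 0.4407 -0.0738  0.063 ]
```

```bash
python3 - <<'E'
from h import *
f=r.grab_frame("scene"); 
for uv in[(149,208),(238,208),(195,192),(240,225)]: print('rim',cast(f,uv,.147).round(3))
print('jar',cast(f,(225,176),.1).round(3), 'deckjar',cast(f,(423,301),.123).round(3))
E
python3 -m crank '[[1,[0,-40,0],0],[1,[0,-50,0],0],[1,[0,-50,0],0],[1,[0,-40,-5.5],0],[1,[0,-31.5,0],0],[1,[20,0,0],0],[1,[40,0,0],0],[1,[40,0,0],0],[1,[20,0,0],0],[1,[0,0,0],0]]' 20
```

```text
rim [ 0.574 -0.294  0.147]
rim [ 0.52  -0.14   0.147]
rim [ 0.495 -0.24   0.147]
rim [ 0.57  -0.114  0.147]
jar [ 0.345 -0.25   0.1  ] deckjar [0.639 0.226 0.123]
time: 1.6
ee_pos: [0.4626, 0.0054, 0.0845]
tcp_rot: [1.208, 1.211, -1.211]
wrist_force: [0.3, -0.3, -0.5]
width: 0.0007
```

```bash
python3 -m crank '[[1,[10,0,0],0],[1,[6,0,0],0],[1,[0,0,0],0]]'; python3 -m crank '[[1,[3,0,0],0],[1,[0,0,0],0]]';python3 -m crank '[[1,[1.5,0,0],0],[1,[0,0,0],0]]'; python3 -m crank '[[1,[1.5,0,0],0],[1,[0,0,0],0]]'
```

```text
time: 1.98
ee_pos: [0.4634, 0.0055, 0.0694]
tcp_rot: [1.209, 1.209, -1.209]
wrist_force: [0.1, 0.0, 0.9]
width: 0.0003
time: 2.22
ee_pos: [0.4635, 0.0055, 0.0665]
tcp_rot: [1.209, 1.209, -1.209]
wrist_force: [-0.1, -0.5, -0.2]
width: 0.0003
time: 2.48
ee_pos: [0.4634, 0.0055, 0.0649]
tcp_rot: [1.209, 1.209, -1.209]
wrist_force: [-0.3, 0.2, 0.1]
width: 0.0007
time: 2.72
ee_pos: [0.4634, 0.0055, 0.0634]
tcp_rot: [1.209, 1.209, -1.209]
wrist_force: [-0.0, -0.3, -0.0]
width: 0.0006
```

```bash
python3 -m crank '[[1,[1,0,0],0],[1,[0,0,0],0]]';python3 -m crank '[[1,[1,0,0],0],[1,[0,0,0],0]]'
```

```text
time: 2.98
ee_pos: [0.4635, 0.0055, 0.0632]
tcp_rot: [1.209, 1.209, -1.209]
wrist_force: [-6.2, 0.0, 20.4]
width: 0.0005
time: 3.22
ee_pos: [0.4636, 0.0055, 0.063]
tcp_rot: [1.21, 1.209, -1.209]
wrist_force: [-12.5, -0.9, 43.3]
width: 0.0003
```

Slot 1 is rigid, at about 22 N/mm. On to slot 2.

```bash
python3 -m crank '[[1,[-14,0,0],0],[1,[0,2.5,-33],0],[1,[0,2.5,-33],0],[1,[0,0,0],0],[1,[8,0,0],0],[1,[4,0,0],0],[1,[0,0,0],0]]'; python3 -m crank '[[1,[1,0,0],0],[1,[0,0,0],0]]'
```

```text
time: 4.1
ee_pos: [0.4681, 0.0705, 0.0633]
tcp_rot: [1.209, 1.209, -1.211]
wrist_force: [-2.7, -1.0, 6.0]
width: 0.0002
time: 4.35
ee_pos: [0.4682, 0.0705, 0.0631]
tcp_rot: [1.21, 1.209, -1.211]
wrist_force: [-10.2, -2.7, 29.0]
width: 0.0006
```

```bash
python3 -m crank '[[1,[0.5,0,0],0],[1,[0,0,0],0]]'
```

```text
time: 4.6
ee_pos: [0.4682, 0.0705, 0.063]
tcp_rot: [1.21, 1.209, -1.211]
wrist_force: [-13.7, -2.5, 40.7]
width: 0.0008
```

Slot 2 is rigid too. On to slot 3.

```bash
python3 -m crank '[[1,[-13.5,0,0],0],[1,[0,2.5,-33],0],[1,[0,2.5,-33.5],0],[1,[0,0,0],0],[1,[8,0,0],0],[1,[4,0,0],0],[1,[0,0,0],0]]'; python3 -m crank '[[1,[1,0,0],0],[1,[0,0,0],0]]'
```

```text
time: 5.48
ee_pos: [0.4732, 0.137, 0.063]
tcp_rot: [1.209, 1.209, -1.211]
wrist_force: [-0.1, -0.1, 1.1]
width: 0.0007
time: 5.72
ee_pos: [0.4735, 0.1378, 0.0625]
tcp_rot: [1.209, 1.209, -1.209]
wrist_force: [-0.2, -0.4, 0.3]
width: 0.0004
```

```bash
python3 -m crank '[[1,[1,0,0],0],[1,[0,0,0],0]]';python3 -m crank '[[1,[1,0,0],0],[1,[0,0,0],0]]'
```

```text
time: 5.98
ee_pos: [0.4736, 0.138, 0.0615]
tcp_rot: [1.209, 1.209, -1.209]
wrist_force: [0.8, -1.5, 1.8]
width: 0.0005
time: 6.22
ee_pos: [0.4736, 0.138, 0.0605]
tcp_rot: [1.209, 1.209, -1.209]
wrist_force: [0.6, -1.6, 1.5]
width: 0.0003
```

Slot 3 gives with only about 1.5 N at 2.5 mm in, so I'll press it fully.

```bash
python3 -m crank '[[1,[1.5,0,0],0],[1,[1,0,0],0],[1,[1,0,0],0],[1,[0,0,0],0]]';python3 -m crank '[[1,[0.5,0,0],0],[1,[0,0,0],0]]'
```

```text
time: 6.72
ee_pos: [0.4736, 0.1381, 0.0572]
tcp_rot: [1.209, 1.209, -1.209]
wrist_force: [-1.0, -2.7, 8.8]
width: 0.0006
time: 6.98
ee_pos: [0.4737, 0.138, 0.0571]
tcp_rot: [1.21, 1.209, -1.209]
wrist_force: [-3.3, -3.5, 16.7]
width: 0.0006
```

Bottomed at 0.0571, which is 6 mm in. I'll hold until the door is up, then check.

```bash
python3 -m crank '[[1,[0,0,0],0],[1,[0,0,0],0],[1,[0,0,0],0],[1,[0,0,0],0],[1,[0,0,0],0],[1,[0,0,0],0]]'; python3 - <<'E'
from h import *
a=[r.grab_frame(n)["img"][:,:,::-1] for n in("scene","side")]
cv2.imwrite("pics/p1.png",cv2.resize(np.hstack([x[100:400,150:550] for x in a]),(800,300)))
E
```

```text
time: 7.72
ee_pos: [0.4737, 0.1381, 0.0571]
tcp_rot: [1.21, 1.209, -1.209]
wrist_force: [-3.5, -3.5, 17.3]
width: 0.001
```

View pics/p1.png

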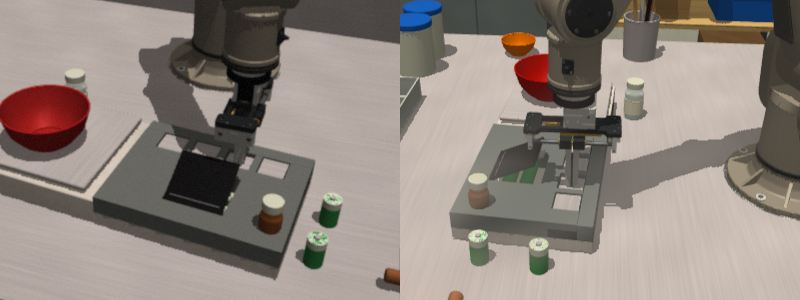

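The door is up: its flap is raised at (203,182) in the left crop, and the compartment shows at (527,172) in the right. Nothing else has shifted. I'll draw straight up now.

```bash
python3 -m crank '[[1,[-10,0,0],0],[1,[-20,0,0],0],[1,[-30,0,0],0],[1,[-40,0,0],0],[1,[-40,0,0],0],[1,[-20,0,0],0],[1,[0,0,0],0],[1,[0,0,0],0],[1,[0,0,0],0],[1,[0,0,0],0]]'; python3 - <<'E'
from h import *
a=[r.grab_frame(n)["img"][:,:,::-1] for n in("scene","side")]
cv2.imwrite("pics/p2.png",cv2.resize(np.hstack([x[100:400,150:550] for x in a]),(800,300)))
for n,x in zip(("scene","side"),a):
    o=cv2.imread(f"pics/{n}0.png")
    for nm,(lo,hi) in {'red':((0,0,90),(40,40,255)),'green':((0,60,0),(70,255,60))}.items():
        for tag,i in(('before',o),('after',x)):
            m=cv2.inRange(np.ascontiguousarray(i),lo,hi);N,L,st,ce=cv2.connectedComponentsWithStats(m)
            print(n,nm,tag,[(int(st[k][4]),ce[k].round(1).tolist()) for k in range(1,N) if st[k][4]>60])
E
```

```text
time: 9.07
ee_pos: [0.4732, 0.1379, 0.2158]
tcp_rot: [1.208, 1.21, -1.21]
wrist_force: [-0.5, -1.0, 0.2]
width: 0.0003
scene red before [(3095, [190.4, 209.1])]
scene red after [(3296, [192.2, 209.5])]
scene green before [(139, [482.4, 318.6]), (148, [467.4, 359.2])]
scene green after [(93, [483.6, 318.1]), (75, [469.2, 358.8])]
side red before [(1508, [298.5, 167.9])]
side red after [(80, [297.1, 156.1]), (841, [290.8, 171.8])]
side green before [(177, [290.1, 367.1])]
side green after [(169, [290.1, 367.4])]
```

View pics/p2.png

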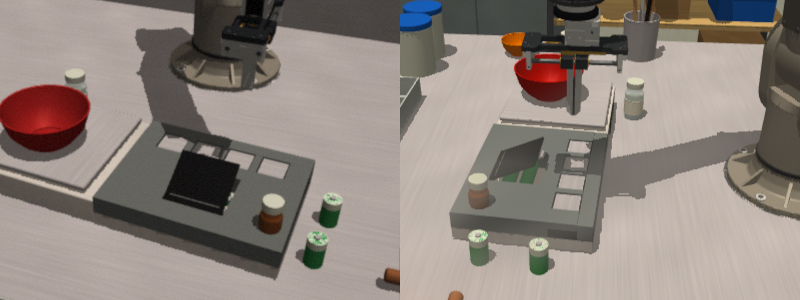

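The door stands up, the hand is clear, and the bowl, jars and cells are where they were. The small changes in the colour masks come from shadow and from the gripper blocking part of the view.

```bash
python3 -c "
from plant import r
print(r.hand_in())"
```

```text
the job is handed in; nothing more can be done
None
```

The battery door is up, and I have handed the job in at about 9 s of the 45 s allowed.

- **Finding the release:** I felt the plates with the shut fingertips. Slots 1 and 2 were rigid: each took about 40 N vertically at the fingertips (up to 45 N in total) with almost no travel. Slot 3 gave at about 1.5 N.
- **Pressing it:** I pressed slot 3 to its 6 mm stop, with the tip at z = 0.057 m and about 17 N, and the door sprang open. I didn't need to test slot 4.
- **Last checks:** After I drew the hand straight up to z = 0.216 m, the door was still up in both camera views and the wrist force was back to about zero.
- **Other objects:** By eye, the bowl, jars and cells had not moved.
- **What disagreed:** The colour-mask centres moved by 1–2 px in the scene view for the bowl and cells, and by 8 px for the bowl in the side view. I put this down to the arm's shadow and the gripper blocking part of the bowl, and did not check it further.

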